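Reset the pressure interlock with its key pair

TASK

Push the sliding guard of the interlock reset box fully open (away from the keys), then press the two round keys down together, one fingertip on each, all the way, and hold both down for at least three seconds before letting them come up again. Leave the guard open, leave the square key between them unpressed, and do not lift or shove the box or disturb the things standing round it.

Things in the scene. Friction and masses are not known exactly. Their poses are not given: they have to be found in the camera images.
- reset_box: Grey control box, 104 (x) x 124 (y) x 50 mm high, loose on the bench, about 1.6 kg. Origin: centre of its underside. Its +x is its back, away from the robot (yaw within 0.4 rad), +y its left. Keys in a row at x = -30 mm: round at y = +28, square at 0, round at -28 mm. Guide rails along x at y = +-56.5 mm, 6 mm wide, rise 18 mm above its top.
- key_left_top (a point): Centre of the top of the left round key (20 mm diameter), 60 mm above the bench when up; the two round keys are 56 mm apart, centre to centre. It moves down with the key.
- key_right_top (a point): Centre of the top of the right round key, the same as the left.
- key_middle_top (a point): Centre of the top of the square key (14 x 14 mm) between the round ones; 58 mm above the bench. It must not be pressed.
- guard_lip (a point): Middle of the front face of the guard's upright lip, 72 mm above the bench. The guard is a steel plate, 36 (box x) x 106 mm, 62 to 65 mm above the bench, over all three keys when shut. The lip stands on its front edge: 4 mm thick, 90 mm long (box y), top 79 mm above the bench. A fingertip pushing it 66 to 76 mm above the bench passes over the keys.
- guard (a joint): Sliding of the guard along the box's +x, in m: 0 shut over the keys, 0.05 fully open. It slides with about 1.2 N of friction and stays where it is left.
- key_left (a joint): Travel of the left round key in m: 0 up, 0.007 fully down (a hard stop, with the key's top still 3 mm above the box's top face). Spring: about 2 N to start it, 5 N at the bottom; it comes up by itself.
- key_right (a joint): Travel of the right round key, the same as the left.
- key_middle (a joint): Travel of the square key, the same spring; 0 up.
- ring_weight: Bystander: loose steel slotted weight, 47 mm diameter, 24 mm high, standing left of the box. Origin: centre of its underside.
- hex_adapter: Bystander: loose steel hexagon pipe adapter, 27 x 31 x 29 mm high, behind the box. Origin: centre of its underside.
- thumb_plug: Bystander: loose blanking plug, 20 mm diameter, 22 mm high, right of the box. Origin: centre of its underside.

How it is judged:
On the way, in this order (a step that is already met when the one before it is completed fails the run):
1. the guard is open, clear of the keys (value of joint guard above 0.042 m), for 0.2 s.
2. both round keys are held fully down together by the fingers (value of joint each of key_left, key_right above 0.0055 m and contact force between the fingers and reset_box above 4 N), for 2.5 s.
At the end, for the whole second after the job is handed in: The guard is open (at least 42 of its 50 mm), all three keys are up (within 1.5 mm), the box stands level and at rest within 30 mm of where it was, and the bystanders are within 20 mm of where they were (value of joint guard above 0.042 m and value of joint each of key_left, key_right, key_middle below 0.0015 m and distance of reset_box from where it was at the start of the episode below 0.03 m and angle between reset_box's own z axis and vertical below 0.05 rad and linear speed of reset_box below 0.02 m/s and distance of each of ring_weight, hex_adapter, thumb_plug from where it was at the start of the episode below 0.02 m); the robot touches nothing.
It fails at once if one round key is pressed without the other ((value of joint key_left above 0.005 m and value of joint key_right below 0.001 m) or (value of joint key_right above 0.005 m and value of joint key_left below 0.001 m)).
It fails at once if the square key is pressed (value of joint key_middle above 0.0025 m).
It fails at once if the box is lifted, tipped or shoved (height (world z) of reset_box above 0.01 m or angle between reset_box's own z axis and vertical above 0.12 rad or distance of reset_box from where it was at the start of the episode above 0.03 m).
It fails at once if a bystander is lifted or knocked away (distance of any of ring_weight, hex_adapter, thumb_plug from where it was at the start of the episode above 0.02 m).
It also fails if it takes over 48 s, if anything falls off the work surface, if the arm or the gripper's body presses on something with over 40 N, if the wrist force passes 120 N, or if a joint passes its speed limit or range.

ROBOT

A 6-joint arm with a two-finger parallel gripper is mounted at the origin on a cart in front of the work surface, level with it; the furniture and walls round the work are solid. World frame = base frame: x ahead of the robot, y to its left, z up, the work surface at z = 0. Lengths are in m, angles in rad, forces in N, time in s.
With the tool pointing down it reaches from about 0.35 to 0.875 m from the base axis. Payload 4.2 kg.
Tool frame: the origin (TCP) lies between the finger pads; the fingertips stand 25 mm ahead of it and the grasp point (between the pads) lies 6 mm ahead of it (arm.tip_extent is the distance from the TCP to the fingertips, in m); z points along the fingers, y is the line along which they close (so a half turn about z gives the same grasp; the last joint's range is limited). The gripper opens to 85 mm and grips with 20 to 120 N. Pads are 22 mm wide; open, the fingers measure 114 mm over their backs; the gripper's body (76 mm by 85 mm) begins 54 mm behind the grasp point. The pads swing forward as they close: fully open they stand 13 mm farther back than shut.
Start: joints at [-1.008, 0.385, 0.008, 0, -1.194, -0.259], TCP at [0.187, -0.596, 0.256] pointing down, gripper open.
Joint ranges: [-3.14, 3.14], [-1.21, 2.06], [-1.07, 1.41], [-3.16, 2.05], [-2.99, -0.16], [-3.1, 3.1]. Speed limits (rad/s): [2.79, 2.79, 3.14, 3.14, 3.14, 3.14].

INTERFACE

Orientations are given as a 3x3 rotation matrix whose columns are the frame's x, y, z axes.
In Python, from rig import arm gives the robot as it stands.
- The arm moves only by the tool jog_arm, never from a script. Its argument "commands" is a list of rows, each a list of 7 numbers: the turn, a rotation vector about the tool's x, y, z normalised to -1 to 1, where 1 is 2 pi rad, then the shift along the tool's x, y, z normalised to -1 to 1, where 1 is 0.15 m, then the closure, from -1 (fully open) to 1 (shut). A call has 1 to 12 rows; each row is the pose to reach, as a shift and turn from the pose commanded when the call began, along the tool's axes at that moment, turning the shorter way round; what a row does not reach only later rows make up. A row lasts 1/12 s, in which the tool goes at most 41.7 mm and 7.16 degrees, less where a joint would pass 70% of its speed; a pose out of reach is approached as far as the arm can. A call with a number of a shift or a turn outside -1 to 1 is refused whole. A call with a gripper value outside its range is refused whole. The fingers move at their own pace and stop on an object; "squeeze" is the grip in N (left out, the last holds). Time passes only in rows, so rows that repeat a pose let the fingers close. It gives the time, the measured TCP pose, the force, the opening and the grip force at its end, in the units of the state.
- arm.state(): the state, without advancing time (a new reading comes with each control period).
- arm.camera(name): name is "side" or "top" or "wrist"; returns (picture, depth): 400x640x3 uint8, red, green, blue; 400x640 float32, m along the optical axis (not along the pixel's ray), 0 where there is no reading.
- arm.camera_info(name): a dict with "K" (3x3 intrinsics, pixels), "dist" ([k1, k2, p1, p2, k3] as OpenCV has them; the pictures are not rectified), "rvec" (rotation vector, rad) and "tvec" (3), from world to camera coordinates, as OpenCV has them. Camera axes: x right, y down, z forward; pixel columns grow to the right and rows downward; lengths in m; the calibration is good to about 2 mm. A picture is of the moment at which its call begins: read the wrist's pose just before it. camera_info takes no time and is no camera call; for the wrist camera it gives the pose at the moment of the call.
- arm.hand_in(): hands the job in; it is judged then, once.
Trained networks look in the newest picture that a camera, given by its name, has taken for a name from the list of things; names that differ only in an ending like _2 or _b are one class to them, and where a whole thing is asked for, a point or a joint stands for the part that bears it (a point fixed in the world has none). Each returns a list of dicts, best first, with "confidence" (0 to 1); they miss things now and then, are a little off and sometimes report something else, mostly with a low value. They report only what shows in the picture. A call takes as long as a camera call.
- arm.look_for(camera, label): "point" ([row, column] in pixels, amid what is visible of it).
The state is a dict: "time": time; "qpos": joint angles; "qvel": joint speeds; "joint_efforts": joint torques, N m; "tcp_pos": TCP position; "tcp_rot": TCP orientation; "force": force on the tool from outside, world axes, zero at the start; "torque": the same for the moment, N m; "gripper_width": opening from 0.0 (shut) to 1.0 (fully open); "grip_force": force on a finger pad.
Only numpy, scipy, OpenCV 4.12 (cv2) and the standard library are available. Lean on these libraries where they do the work, as an engineer would, in place of code of your own. Each camera call takes 0.05 s, during which the arm holds its last target. There are 200 camera calls.

## Working session

There is one attempt and no reset: what is moved stays moved. The work goes in short steps, Python scripts to look and compute and a tool call to move; the robot and the scene stay as the last step left them, time stands still between calls to the robot, and variables do not carry over. Pictures are saved under pics/ and viewed, at most 10 in all, crops included, and the job is handed in when it is done.

Besides the shell and the picture viewer there is one more tool, called after "Call:" by a JSON object that holds its "op" and its "data", one argument or row to a line. jog_arm: Moves the arm, as the interface text tells. Its arguments: {"type":"object","properties":{"commands":{"type":"array"},"squeeze":{"type":"number"}},"required":["commands"]}

```bash
mkdir -p pics
cat > h.py <<'E'
import numpy as np, cv2
from rig import arm
def w(cam,d,rc,info=None):
    i=info or arm.camera_info(cam); r,c=int(round(rc[0])),int(round(rc[1]))
    p=d[max(r-2,0):r+3,max(c-2,0):c+3]; p=p[p>0]; z=np.median(p) if p.size else 0
    u=cv2.undistortPoints(np.array([[[rc[1],rc[0]]]],float),np.array(i["K"]),np.array(i["dist"])).ravel()
    R,_=cv2.Rodrigues(np.array(i["rvec"],float)); return R.T@(np.array([u[0]*z,u[1]*z,z])-np.array(i["tvec"]).ravel())
def cloud(cam,d):
    i=arm.camera_info(cam); h,wd=d.shape; g=np.mgrid[0:h,0:wd]; 
    uv=np.stack([g[1].ravel(),g[0].ravel()],1).astype(float)[:,None]
    u=cv2.undistortPoints(uv,np.array(i["K"]),np.array(i["dist"]))[:,0]
    z=d.ravel(); R,_=cv2.Rodrigues(np.array(i["rvec"],float))
    P=(np.c_[u*z[:,None],z]-np.array(i["tvec"]).ravel())@R; P[z<=0]=np.nan
    return P.reshape(h,wd,3)
E
python3 - <<'E'
from h import *
print(arm.state())
for cam in("top","side"):
    im,d=arm.camera(cam); cv2.imwrite(f"pics/{cam}0.png",im[...,::-1])
    np.savez(f"{cam}0.npz",im=im,d=d)
    for l in("reset_box","guard_lip","key_left_top","key_right_top","key_middle_top","ring_weight","hex_adapter","thumb_plug"):
        for o in arm.look_for(cam,l)[:2]: print(cam,l,np.round(o["point"]),round(o["confidence"],2),np.round(w(cam,d,o["point"]),4))
E
```

```text
{'time': 0.0, 'qpos': array([-1.00838614e+00,  3.85569322e-01,  6.62280310e-03, -4.90414048e-04,
       -1.19400728e+00, -2.58599490e-01]), 'qvel': array([ 0.000153  ,  0.00031235,  0.00144131, -0.0008167 , -0.00013353,
        0.00115   ]), 'joint_efforts': array([-2.21217319e-04, -3.92284548e+01,  1.88396412e+01,  4.18623358e+00,
       -4.69894556e-03,  1.18821654e-05]), 'tcp_pos': array([ 0.18683281, -0.5958648 ,  0.25521391]), 'tcp_rot': array([[-9.54257486e-01, -2.98985060e-01, -7.64626877e-04],
       [-2.98986017e-01,  9.54255251e-01,  2.06828565e-03],
       [ 1.11262703e-04,  2.20228981e-03, -9.99997569e-01]]), 'force': array([-0.655416  , -0.56059094, -0.1228978 ]), 'torque': array([-0.01380191,  0.01431903, -0.01012502]), 'grip_force': 0.0, 'gripper_width': 0.9995649705269399}
top reset_box [229. 318.] 0.85 [ 0.5101 -0.3019  0.049 ]
top guard_lip [244. 314.] 0.97 [ 0.481  -0.2945  0.0635]
top hex_adapter [182. 328.] 0.61 [ 0.6081 -0.3207  0.0275]
side reset_box [229. 296.] 0.57 [ 0.4859 -0.3615  0.0639]
side guard_lip [212. 277.] 0.93 [ 0.4816 -0.2935  0.0645]
side key_middle_top [212. 278.] 0.47 [ 0.4826 -0.2934  0.0646]
side hex_adapter [233. 346.] 0.64 [ 0.5972 -0.329   0.0159]
side thumb_plug [269. 309.] 0.46 [ 0.4877 -0.406   0.0139]
```

Run:
```python
from h import *
a=[]
for c,(r0,r1,c0,c1) in {"top":(140,310,220,420),"side":(140,310,180,400)}.items():
    z=np.load(f"{c}0.npz"); a.append(cv2.resize(z["im"][r0:r1,c0:c1],(400,300) if c=="side" else (400,340))[:300])
    P=cloud(c,z["d"]).reshape(-1,3)
    near=(abs(P[:,0]-.51)<.12)&(abs(P[:,1]+.3)<.12)
    for lo,hi,n in((.045,.054,'boxtop'),(.059,.0715,'rails/guard'),(.073,.085,'lip'),(.045,.085,'all')):
        q=P[near&(P[:,2]>lo)&(P[:,2]<hi)]
        if len(q)>8:
            b=cv2.minAreaRect(q[:,:2].astype(np.float32)); print(c,n,len(q),np.round(q.mean(0),4),b)
cv2.imwrite("pics/a.png",np.hstack(a)[...,::-1])
```

```text
top boxtop 1714 [ 0.5227 -0.3092  0.0488] ((0.5109403133392334, -0.3055703043937683), (0.12392213195562363, 0.10386864840984344), 72.6964111328125)
top rails/guard 1242 [ 0.4941 -0.3006  0.0646] ((0.5112437605857849, -0.30566370487213135), (0.11921452730894089, 0.09478681534528732), 73.03010559082031)
top lip 102 [ 0.4705 -0.2928  0.0776] ((0.4703391492366791, -0.29296308755874634), (0.08820050209760666, 0.004141552839428186), 72.49490356445312)
top all 3163 [ 0.5107 -0.3056  0.0562] ((0.5109403133392334, -0.3055703043937683), (0.12392213195562363, 0.10386864840984344), 72.6964111328125)
side boxtop 1071 [ 0.51   -0.3168  0.0499] ((0.5074483752250671, -0.31001269817352295), (0.12440477311611176, 0.10301150381565094), 72.81009674072266)
side rails/guard 1148 [ 0.4986 -0.314   0.0649] ((0.508484959602356, -0.3085857629776001), (0.12211854010820389, 0.09518393874168396), 72.7611083984375)
side lip 73 [ 0.4663 -0.2999  0.0783] ((0.467927485704422, -0.29540225863456726), (0.09206072241067886, 0.003940550610423088), 72.71441650390625)
side all 2588 [ 0.5038 -0.3164  0.0581] ((0.5070657730102539, -0.30950766801834106), (0.124606654047966, 0.10293278098106384), 73.37627410888672)
```

View pics/a.png

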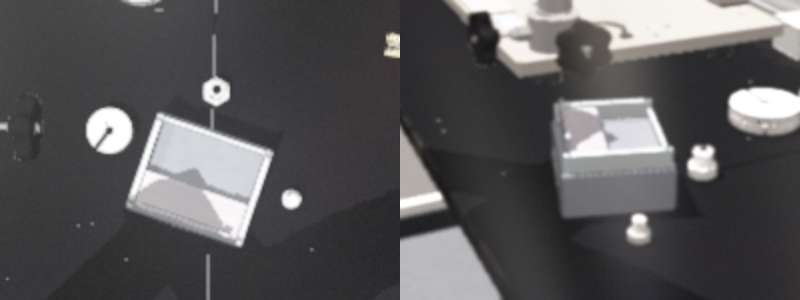

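The box is yawed about -0.30 rad, centred near (0.509, -0.3075). The ring is to its left, the hex adapter behind it and the plug to its right, and the space in front is clear. Next I'll move to a staging pose in front of it with the yaw aligned.

Call:
{"op": "jog_arm", "data": {
  "commands": [
    [0,0,0,-0.5,0.36,0,0],
    [0,0,0,-1,0.72,0,0.02],
    [0,0,0,-1,0.72,0,0.02],
    [0,0,0,-1,0.72,0,0.02],
    [0,0,0,-1,0.72,0,0.02],
    [0,0,0,-1,0.72,0,0.02]
  ]
}}

```text
time: 1.4
tcp_pos: [0.2997, -0.4458, 0.2569]
tcp_rot: [[-0.953, -0.304, 0.001], [-0.304, 0.953, -0.0], [-0.001, -0.001, -1.0]]
force: [-1.5, -0.6, 0.5]
gripper_width: 0.492
grip_force: 0.0
```

Call:
{"op": "jog_arm", "data": {
  "commands": [
    [0,0,0,-0.3,0.2,0,0.02],
    [0,0,0.02,-0.6,0.4,0,0.02],
    [0,0,0.04,-1,0.72,0,0.02],
    [0,0,0.06,-1,0.72,0,0.02],
    [0,0,0.08,-1,0.72,0,0.02],
    [0,0,0.0964,-1,0.72,0,0.02],
    [0,0,0.0964,-1,0.72,0,0.02],
    [0,0,0.0964,-1,0.72,0,0.02]
  ]
}}

```text
time: 2.07
tcp_pos: [0.409, -0.3003, 0.2564]
tcp_rot: [[-0.955, 0.297, 0.0], [0.297, 0.955, -0.0], [-0.0, -0.0, -1.0]]
force: [-0.2, -0.1, -0.4]
gripper_width: 0.487
grip_force: 0.0
```

Run:
```python
from h import *
s=arm.state(); print(s["tcp_pos"],s["tcp_rot"],s["gripper_width"],s["time"],s["qpos"],arm.tip_extent)
im,d=arm.camera("wrist"); cv2.imwrite("pics/w1.png",im[...,::-1]); np.savez("w1.npz",im=im,d=d)
P=cloud("wrist",d).reshape(-1,3)
near=(abs(P[:,0]-.51)<.12)&(abs(P[:,1]+.3)<.12)
for lo,hi,n in((.045,.054,'boxtop'),(.059,.0715,'rails'),(.073,.085,'lip')):
    q=P[near&(P[:,2]>lo)&(P[:,2]<hi)]
    if len(q)>8: print(n,len(q),cv2.minAreaRect(q[:,:2].astype(np.float32)))
```

```text
[ 0.409001   -0.30034445  0.25641096] [[-9.54955759e-01  2.96748159e-01  1.71554366e-04]
 [ 2.96748127e-01  9.54955765e-01 -1.90089564e-04]
 [-2.20235559e-04 -1.30618687e-04 -9.99999967e-01]] 0.4865374343844645 2.0667 [-3.12958046e-01  1.84052112e-01 -2.74919298e-01  1.42835425e-04
 -1.11160318e+00 -1.55918718e+00] 0.025
boxtop 4608 ((0.506578803062439, -0.3053776025772095), (0.12379384785890579, 0.09818548709154129), 72.3240966796875)
rails 3763 ((0.5099966526031494, -0.3060675263404846), (0.11926569789648056, 0.09663087129592896), 72.62841033935547)
lip 592 ((0.46903979778289795, -0.293357253074646), (0.0895112007856369, 0.004480911418795586), 72.67015838623047)
```

View pics/w1.png

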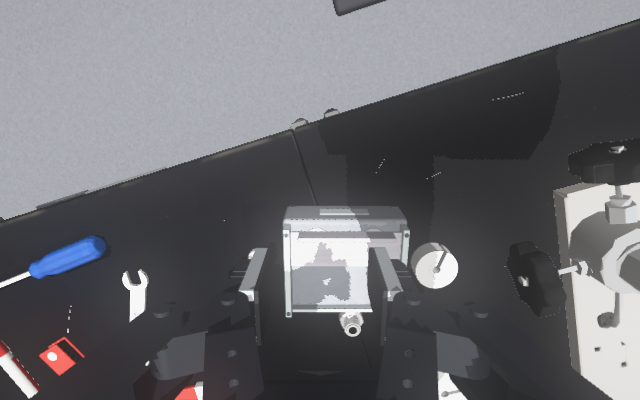

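The wrist picture shows the box between the fingers, with the lip at the top around (213, 345) and the hex adapter and ring outside. Lip and yaw agree with the earlier views. Next I'll measure the real fingertip height from the wrist depth.

Run:
```python
from h import *
s=arm.state(); z=np.load("w1.npz"); 
def rep(P):
    Q=(P.reshape(-1,3)-s["tcp_pos"])@s["tcp_rot"]
    m=(abs(Q[:,0])<.03)&(abs(Q[:,1])<.07)&(Q[:,2]<.06)&(Q[:,2]>-.02)
    for sg in(-1,1):
        q=Q[m&(sg*Q[:,1]>0)]; print(len(q), np.round(np.nanpercentile(q,[0,2,50,98,100],axis=0),4).tolist() if len(q) else'')
rep(cloud("wrist",z["d"]))
for c in("side","top"):
    im,d=arm.camera(c); rep(cloud(c,d))
```

```text
2615 [[-0.012, -0.0423, -0.02], [-0.0099, -0.034, -0.0193], [0.0071, -0.0221, -0.0038], [0.012, -0.0202, 0.0191], [0.0135, -0.0201, 0.0235]]
2616 [[-0.0116, 0.0212, -0.02], [-0.0099, 0.0213, -0.0194], [0.0072, 0.0231, -0.004], [0.0121, 0.0351, 0.0192], [0.0135, 0.0431, 0.0239]]
418 [[-0.0101, -0.0401, -0.02], [-0.0093, -0.0381, -0.0188], [0.0007, -0.0327, 0.0007], [0.0107, -0.0261, 0.0221], [0.0119, -0.0198, 0.0228]]
0 
0 
2 [[-0.0063, 0.0363, -0.0165], [-0.0063, 0.0363, -0.0165], [-0.0062, 0.037, -0.015], [-0.0062, 0.0376, -0.0136], [-0.0062, 0.0376, -0.0135]]
```

Call:
{"op": "jog_arm", "data": {
  "commands": [
    [0,0,0,-0.15,0.16,0.2,0.02],
    [0,0,0,-0.15,0.16,0.4,0.02],
    [0,0,0,-0.15,0.16,0.6,0.02],
    [0,0,0,-0.15,0.16,0.8,0.02],
    [0,0,0,-0.15,0.16,0.947,0.02],
    [0,0,0,-0.15,0.16,0.947,0.02],
    [0,0,0,-0.15,0.16,0.947,0.02]
  ]
}}

```text
time: 2.8
tcp_pos: [0.4367, -0.2848, 0.1137]
tcp_rot: [[-0.955, 0.297, -0.003], [0.297, 0.955, 0.0], [0.002, -0.001, -1.0]]
force: [0.4, 0.1, 0.5]
gripper_width: 0.492
grip_force: 0.0
```

Call:
{"op": "jog_arm", "data": {
  "commands": [
    [0,0,0,0,0,0.07,0.02],
    [0,0,0,0,0,0.135,0.02],
    [0,0,0,0,0,0.135,0.02],
    [0,0,0,0,0,0.135,0.02]
  ]
}}

```text
time: 3.13
tcp_pos: [0.4375, -0.2846, 0.0947]
tcp_rot: [[-0.955, 0.297, 0.001], [0.297, 0.955, -0.0], [-0.001, -0.0, -1.0]]
force: [-0.2, 0.8, -0.2]
gripper_width: 0.49
grip_force: 0.0
```

Run:
```python
from h import *
s=arm.state(); print(s["tcp_pos"],s["force"])
R=np.array(s["tcp_rot"])
for l in [(.469,-.294)]: print("lip in tool", (np.r_[l,.072]-s["tcp_pos"])@R)
im,d=arm.camera("side"); cv2.imwrite("pics/s2.png",cv2.resize(im[140:310,180:400],(800,600))[...,::-1])
Q=(cloud("side",d).reshape(-1,3)-s["tcp_pos"])@R
m=(abs(Q[:,0])<.03)&(abs(Q[:,1])<.05)&(abs(Q[:,2])<.03); print(np.percentile(Q[m],[1,50,99],axis=0))
```

```text
[ 0.43753044 -0.28459533  0.09472613] [-0.17269148  0.81519838 -0.20120322]
lip in tool [-0.03282142  0.00038124  0.02275669]
[[-9.59790942e-03 -4.91819176e-02 -2.89297081e-02]
 [ 1.48366130e-03 -3.24637064e-02 -2.70125707e-05]
 [ 1.23669952e-02  2.14318168e-02  2.19930102e-02]]
```

View pics/s2.png

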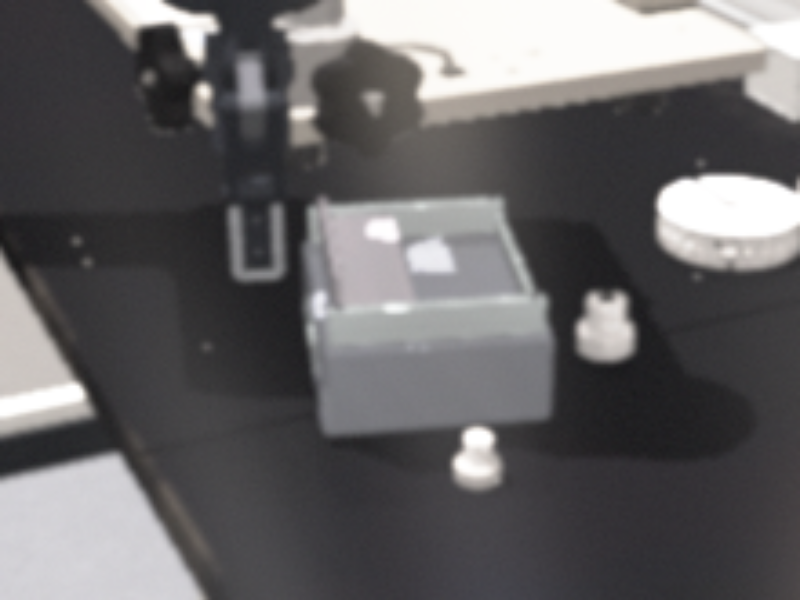

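The finger stands ahead of the lip (tip at pixel (275, 258) in the crop), with about 19 mm of gap. Next I'll push slowly.

Call:
{"op": "jog_arm", "data": {
  "commands": [
    [0,0,0,-0.06,0,0,0.02],
    [0,0,0,-0.11,0,0,0.02],
    [0,0,0,-0.14,0,0,0.02],
    [0,0,0,-0.17,0,0,0.02],
    [0,0,0,-0.2,0,0,0.02],
    [0,0,0,-0.23,0,0,0.02],
    [0,0,0,-0.26,0,0,0.02],
    [0,0,0,-0.29,0,0,0.02],
    [0,0,0,-0.32,0,0,0.02],
    [0,0,0,-0.34,0,0,0.02],
    [0,0,0,-0.36,0,0,0.02],
    [0,0,0,-0.36,0,0,0.02]
  ]
}}

```text
time: 4.18
tcp_pos: [0.4896, -0.3006, 0.094]
tcp_rot: [[-0.955, 0.297, 0.001], [0.297, 0.955, -0.0], [-0.001, -0.0, -1.0]]
force: [-0.1, -0.2, -0.9]
gripper_width: 0.493
grip_force: 0.0
```

Call:
{"op": "jog_arm", "data": {
  "commands": [
    [0,0,0,-0.02,0,0,0.02],
    [0,0,0,-0.04,0,0,0.02],
    [0,0,0,-0.055,0,0,0.02],
    [0,0,0,-0.065,0,0,0.02],
    [0,0,0,-0.065,0,0,0.02]
  ]
}}

```text
time: 4.6
tcp_pos: [0.4986, -0.3033, 0.094]
tcp_rot: [[-0.955, 0.297, 0.0], [0.297, 0.955, -0.0], [-0.0, -0.0, -1.0]]
force: [0.0, -0.7, 0.6]
gripper_width: 0.49
grip_force: 0.2
```

```bash
cat > m.py <<'E'
from h import *
s=arm.state(); R=np.array(s["tcp_rot"]); print(s["time"],s["tcp_pos"],s["force"])
for c in("top","side","wrist"):
    im,d=arm.camera(c); np.savez(c+"L.npz",im=im,d=d); P=cloud(c,d).reshape(-1,3)
    Q=(P-[.5098,-.3066,0])@np.array([[.955,.297,0],[-.297,.955,0],[0,0,1]])
    n=(abs(Q[:,0])<.09)&(abs(Q[:,1])<.09)
    ra=n&(Q[:,2]>.0655)&(Q[:,2]<.071)&(abs(Q[:,1])>.052)
    lip=n&(Q[:,2]>.073)&(Q[:,2]<.082)&(abs(Q[:,1])<.046)&(Q[:,0]>-.06)
    bx=n&(Q[:,2]>.04)&(Q[:,2]<.0715)&(abs(Q[:,1])<.066)
    for k,mm in(("rail",ra),("lip",lip),("box",bx)):
        if mm.sum()>5: print(c,k,mm.sum(),np.round(np.percentile(Q[mm],[2,50,98],axis=0),4).tolist())
E
python3 m.py
```

```text
4.6 [ 0.49855243 -0.3033102   0.0939546 ] [ 0.04269781 -0.66023981  0.6182308 ]
top rail 38 [[0.0237, -0.0579, 0.0656], [0.0391, -0.0544, 0.0674], [0.048, 0.0597, 0.0706]]
top box 194 [[0.0272, -0.0602, 0.0442], [0.0464, -0.0416, 0.0528], [0.0525, 0.0596, 0.0694]]
side rail 259 [[-0.0466, -0.062, 0.0656], [-0.0003, -0.0576, 0.0677], [0.0453, 0.0582, 0.0695]]
side lip 90 [[-0.0239, -0.0451, 0.0733], [-0.0105, -0.0301, 0.0786], [0.0016, 0.0228, 0.0817]]
side box 2447 [[-0.0513, -0.0636, 0.0413], [-0.0021, -0.0348, 0.058], [0.046, 0.0546, 0.0686]]
wrist rail 3576 [[-0.0468, -0.0583, 0.0658], [-0.0204, 0.0522, 0.068], [0.0105, 0.0596, 0.0694]]
wrist lip 2033 [[-0.023, -0.0298, 0.0732], [-0.0008, 0.0006, 0.0783], [0.0024, 0.0311, 0.0816]]
wrist box 36751 [[-0.0512, -0.0563, 0.0463], [-0.0214, 0.0006, 0.0518], [0.0452, 0.0575, 0.0688]]
```

Call:
{"op": "jog_arm", "data": {
  "commands": [
    [0,0,0,-0.012,0,0,0.02],
    [0,0,0,-0.024,0,0,0.02],
    [0,0,0,-0.033,0,0,0.02],
    [0,0,0,-0.033,0,0,0.02]
  ]
}}

```text
time: 5.08
tcp_pos: [0.502, -0.3045, 0.0939]
tcp_rot: [[-0.955, 0.298, -0.003], [0.298, 0.955, 0.001], [0.003, 0.0, -1.0]]
force: [-3.2, 1.3, 2.9]
gripper_width: 0.488
grip_force: 2.1
```

Call:
{"op": "jog_arm", "data": {
  "commands": [
    [0,0,0,-0.006,0,0,0.02],
    [0,0,0,-0.01,0,0,0.02],
    [0,0,0,-0.01,0,0,0.02]
  ]
}}

```text
time: 5.33
tcp_pos: [0.5021, -0.3045, 0.0939]
tcp_rot: [[-0.955, 0.298, -0.005], [0.298, 0.955, 0.002], [0.005, 0.0, -1.0]]
force: [-7.0, 2.9, 5.5]
gripper_width: 0.484
grip_force: 3.6
```

```bash
python3 m.py
python3 - <<'E'
from h import *
z=np.load("wristL.npz"); cv2.imwrite("pics/w3.png",z["im"][...,::-1])
for l in("key_left_top","key_right_top","key_middle_top"):
    for o in arm.look_for("wrist",l)[:2]: print(l,o["point"],o["confidence"],w("wrist",z["d"],o["point"]))
E
```

```text
5.3333 [ 0.50206537 -0.30451461  0.09387251] [-6.96652006  2.85525245  5.53330116]
top rail 12 [[0.0387, -0.058, 0.0657], [0.0432, -0.0554, 0.0666], [0.0483, -0.0525, 0.0699]]
top box 50 [[0.0337, -0.0606, 0.0438], [0.0457, -0.0537, 0.058], [0.0522, -0.0433, 0.0692]]
side rail 259 [[-0.0464, -0.0618, 0.0656], [-0.0004, -0.058, 0.0676], [0.0448, 0.0576, 0.0693]]
side lip 87 [[-0.0204, -0.045, 0.0735], [-0.0067, -0.0294, 0.0785], [0.005, 0.0229, 0.0816]]
side box 2451 [[-0.0513, -0.0634, 0.0413], [-0.0041, -0.0346, 0.058], [0.046, 0.0547, 0.0686]]
wrist rail 3822 [[-0.0467, -0.0583, 0.0658], [-0.0189, 0.0526, 0.0679], [0.014, 0.0596, 0.0693]]
wrist lip 2026 [[-0.0194, -0.0304, 0.0733], [0.0027, 0.0, 0.0782], [0.0059, 0.0309, 0.0816]]
wrist box 38115 [[-0.0511, -0.0563, 0.0467], [-0.0199, 0.0005, 0.0513], [0.045, 0.0575, 0.0687]]
key_left_top [211.9, 380.7] 0.77 [ 0.48949592 -0.27130807  0.06004315]
key_left_top [224.5, 323.4] 0.16 [ 0.48845774 -0.29827522  0.05774616]
key_right_top [209.2, 260.4] 0.57 [ 0.47192755 -0.32310456  0.06028464]
key_middle_top [208.0, 321.9] 0.75 [ 0.48043581 -0.29652599  0.05789919]
```

View pics/w3.png

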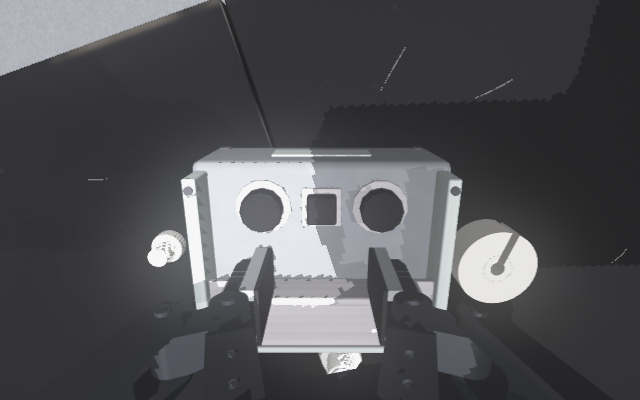

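The guard is open: both round keys and the square key show at (207, 263), (208, 321) and (207, 380). The 7 N is the guard's end stop, and the box has not moved. Next I'll back off over the keys.

Call:
{"op": "jog_arm", "data": {
  "commands": [
    [0,0,0,0.06,0,0,0.02],
    [0,0,0,0.12,0,0,0.02],
    [0,0,0,0.165,0,0,0.02],
    [0,0,0,0.165,0,0,0.02],
    [0,0,0,0.165,0,0,0.02]
  ]
}}

```text
time: 6.05
tcp_pos: [0.4807, -0.2978, 0.0943]
tcp_rot: [[-0.955, 0.297, 0.001], [0.297, 0.955, -0.0], [-0.001, -0.0, -1.0]]
force: [0.1, -0.9, 0.3]
gripper_width: 0.492
grip_force: 0.0
```

```bash
python3 m.py | grep -E "lip|rail|^5|^6"
python3 - <<'E'
from h import *
s=arm.state(); R=np.array(s["tcp_rot"]); print("to go, tool",(np.array([.481,-.2974,.06])-s["tcp_pos"])@R)
z=np.load("wristL.npz"); cv2.imwrite("pics/w4.png",z["im"][...,::-1])
for l in("key_left_top","key_right_top","key_middle_top"):
    for o in arm.look_for("wrist",l)[:1]: print(l,o["point"],o["confidence"],(w("wrist",z["d"],o["point"])-s["tcp_pos"])@R)
Q=(cloud("wrist",z["d"]).reshape(-1,3)-s["tcp_pos"])@R
for sg in(-1,1):
    q=Q[(abs(Q[:,0])<.02)&(sg*Q[:,1]>.015)&(sg*Q[:,1]<.045)&(Q[:,2]<.028)&(Q[:,2]>.012)]; print(np.percentile(q,[1,50,99],axis=0))
E
```

```text
6.05 [ 0.4807239  -0.29781113  0.09434601] [ 0.0563753  -0.89764004  0.29340839]
top rail 131 [[-0.004, -0.058, 0.0656], [0.0262, -0.0534, 0.0672], [0.0475, 0.0605, 0.0698]]
side rail 250 [[-0.0466, -0.0614, 0.0656], [0.0032, -0.0575, 0.0677], [0.0454, 0.0576, 0.0693]]
side lip 137 [[-0.0418, -0.0449, 0.0736], [0.0012, -0.0271, 0.0786], [0.0048, 0.0356, 0.0816]]
wrist rail 2366 [[-0.0471, -0.0583, 0.0658], [-0.0282, 0.0539, 0.0678], [-0.0069, 0.0597, 0.0693]]
wrist lip 2358 [[-0.041, -0.0289, 0.0732], [0.0027, 0.0006, 0.0781], [0.006, 0.0298, 0.0815]]
to go, tool [0.00040402 0.00045573 0.03414867]
key_left_top [245.1, 375.9] 0.69 [0.00512919 0.02658956 0.03429291]
key_right_top [245.5, 266.9] 0.87 [ 0.00516112 -0.02459367  0.03401163]
key_middle_top [247.4, 321.3] 0.56 [0.00317513 0.00093388 0.03646911]
[[-0.01003158 -0.03276931  0.01211392]
 [ 0.0071839  -0.02053249  0.01570204]
 [ 0.01168168 -0.02019112  0.02302737]]
[[-0.01000544  0.02130242  0.01209095]
 [ 0.00727313  0.02166306  0.01585644]
 [ 0.01172043  0.03385903  0.02273294]]
```

View pics/w4.png

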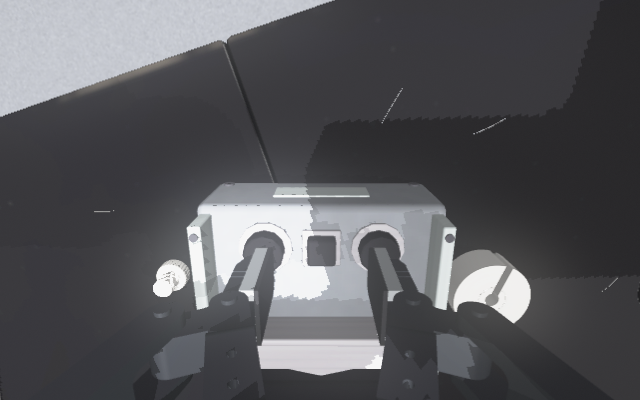

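Centred over the keys to within about 1 mm, with the guard still open. Next I'll press.

Call:
{"op": "jog_arm", "data": {
  "commands": [
    [0,0,0,0,0,0.03,0.02],
    [0,0,0,0,0,0.06,0.02],
    [0,0,0,0,0,0.075,0.02],
    [0,0,0,0,0,0.09,0.02],
    [0,0,0,0,0,0.1,0.02],
    [0,0,0,0,0,0.1,0.02]
  ]
}}

```text
time: 6.85
tcp_pos: [0.4806, -0.2978, 0.0794]
tcp_rot: [[-0.955, 0.297, -0.001], [0.297, 0.955, -0.0], [0.0, -0.0, -1.0]]
force: [-1.8, 1.8, 6.2]
gripper_width: 0.486
grip_force: 3.4
```

Call:
{"op": "jog_arm", "data": {
  "commands": [
    [0,0,0,0,0,0.01,0.02],
    [0,0,0,0,0,0.02,0.02],
    [0,0,0,0,0,0.03,0.02],
    [0,0,0,0,0,0.03,0.02]
  ]
}}

```text
time: 7.18
tcp_pos: [0.4806, -0.2977, 0.0763]
tcp_rot: [[-0.955, 0.297, -0.0], [0.297, 0.955, -0.0], [0.0, -0.0, -1.0]]
force: [-3.1, 4.4, 12.0]
gripper_width: 0.491
grip_force: 6.4
```

Call:
{"op": "jog_arm", "data": {
  "commands": [
    [0,0,0,0,0,0.01,0.02],
    [0,0,0,0,0,0.02,0.02],
    [0,0,0,0,0,0.02,0.02],
    [0,0,0,0,0,0.02,0.02]
  ]
}}

```text
time: 7.52
tcp_pos: [0.4806, -0.2978, 0.0761]
tcp_rot: [[-0.955, 0.296, 0.0], [0.296, 0.955, -0.001], [-0.001, -0.001, -1.0]]
force: [-8.1, 6.9, 28.7]
gripper_width: 0.49
grip_force: 14.0
```

The keys are on their hard stop (28.7 N, no further travel). Next I'll hold.

Call:
{"op": "jog_arm", "data": {
  "commands": [
    [0,0,0,0,0,0,0.02],
    [0,0,0,0,0,0,0.02],
    [0,0,0,0,0,0,0.02],
    [0,0,0,0,0,0,0.02],
    [0,0,0,0,0,0,0.02],
    [0,0,0,0,0,0,0.02],
    [0,0,0,0,0,0,0.02],
    [0,0,0,0,0,0,0.02],
    [0,0,0,0,0,0,0.02],
    [0,0,0,0,0,0,0.02],
    [0,0,0,0,0,0,0.02],
    [0,0,0,0,0,0,0.02]
  ]
}}

```text
time: 8.52
tcp_pos: [0.4806, -0.2978, 0.0761]
tcp_rot: [[-0.955, 0.296, 0.0], [0.296, 0.955, -0.001], [-0.001, -0.001, -1.0]]
force: [-7.4, 6.9, 27.9]
gripper_width: 0.491
grip_force: 14.0
```

Run:
```python
from h import *
s=arm.state();print(s["force"],s["torque"],s["tcp_pos"])
im,d=arm.camera("wrist"); R=np.array(s["tcp_rot"]); P=cloud("wrist",d); cv2.imwrite("pics/w5.png",im[...,::-1])
Q=(P.reshape(-1,3)-s["tcp_pos"])@R
for y in(-.0275,0,.0285):
    q=(abs(Q[:,1]-y)<.007)&(Q[:,0]<.024)&(Q[:,0]>-.004)&(P.reshape(-1,3)[:,2]>.051)&(P.reshape(-1,3)[:,2]<.064); 
    print(y,q.sum(),np.percentile(P.reshape(-1,3)[q,2],[5,25,50,75,95]) if q.sum() else '')
```

```text
[-7.3729071   6.85909317 27.85830647] [ 2.17948302  2.25365822 -0.09249541] [ 0.48062436 -0.29777126  0.07606578]
-0.0275 542 [0.05116289 0.05185178 0.0526102  0.05939626 0.06297507]
0 1043 [0.05128149 0.05267392 0.05738967 0.05810618 0.05875984]
0.0285 554 [0.05116224 0.05183076 0.05271529 0.05997667 0.06297617]
```

Call:
{"op": "jog_arm", "data": {
  "commands": [
    [0,0,0,0,0,0,0.02],
    [0,0,0,0,0,0,0.02],
    [0,0,0,0,0,0,0.02],
    [0,0,0,0,0,0,0.02],
    [0,0,0,0,0,0,0.02],
    [0,0,0,0,0,0,0.02],
    [0,0,0,0,0,0,0.02],
    [0,0,0,0,0,0,0.02],
    [0,0,0,0,0,0,0.02],
    [0,0,0,0,0,0,0.02],
    [0,0,0,0,0,0,0.02],
    [0,0,0,0,0,0,0.02]
  ]
}}

```text
time: 9.57
tcp_pos: [0.4806, -0.2978, 0.076]
tcp_rot: [[-0.955, 0.296, 0.0], [0.296, 0.955, -0.001], [-0.001, -0.001, -1.0]]
force: [-8.1, 6.3, 28.3]
gripper_width: 0.491
grip_force: 14.0
```

View pics/w5.png

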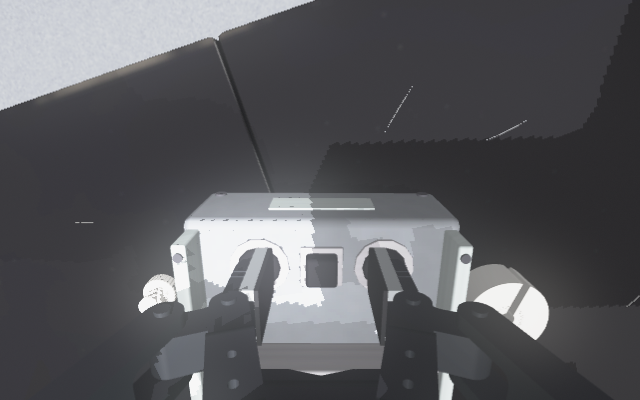

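Both round keys are down under the fingertips at about 53 mm (pixels (262, 262) and (262, 380)), and the square key is still up at 58 mm. I'll keep holding a little longer, then lift straight up.

Call:
{"op": "jog_arm", "data": {
  "commands": [
    [0,0,0,0,0,0,0.02],
    [0,0,0,0,0,0,0.02],
    [0,0,0,0,0,0,0.02],
    [0,0,0,0,0,0,0.02],
    [0,0,0,0,0,0,0.02],
    [0,0,0,0,0,0,0.02],
    [0,0,0,0,0,0,0.02],
    [0,0,0,0,0,0,0.02],
    [0,0,0,0,0,0,0.02],
    [0,0,0,0,0,0,0.02],
    [0,0,0,0,0,0,0.02],
    [0,0,0,0,0,0,0.02]
  ]
}}

```text
time: 10.57
tcp_pos: [0.4806, -0.2978, 0.0761]
tcp_rot: [[-0.955, 0.296, 0.0], [0.296, 0.955, -0.001], [-0.001, -0.001, -1.0]]
force: [-7.8, 7.2, 27.1]
gripper_width: 0.488
grip_force: 14.0
```

Call:
{"op": "jog_arm", "data": {
  "commands": [
    [0,0,0,0,0,0,0.02],
    [0,0,0,0,0,0,0.02],
    [0,0,0,0,0,0,0.02],
    [0,0,0,0,0,0,0.02],
    [0,0,0,0,0,0,0.02],
    [0,0,0,0,0,0,0.02],
    [0,0,0,0,0,-0.03,0.02],
    [0,0,0,0,0,-0.06,0.02],
    [0,0,0,0,0,-0.1,0.02],
    [0,0,0,0,0,-0.2,0.02],
    [0,0,0,0,0,-0.35,0.02],
    [0,0,0,0,0,-0.5,0.02]
  ]
}}

```text
time: 11.57
tcp_pos: [0.48, -0.2976, 0.1462]
tcp_rot: [[-0.955, 0.297, -0.002], [0.297, 0.955, 0.001], [0.003, 0.0, -1.0]]
force: [0.1, 0.0, 0.7]
gripper_width: 0.492
grip_force: 0.0
```

Call:
{"op": "jog_arm", "data": {
  "commands": [
    [0,0,0,0,0,-0.2,0.02],
    [0,0,0,0,0,-0.4,0.02],
    [0,0,0,0,0,-0.4,0.02],
    [0,0,0,0,0,-0.4,0.02]
  ]
}}

```text
time: 11.9
tcp_pos: [0.4815, -0.298, 0.2082]
tcp_rot: [[-0.955, 0.297, 0.004], [0.297, 0.955, -0.001], [-0.004, 0.0, -1.0]]
force: [-0.8, -0.1, -1.1]
gripper_width: 0.487
grip_force: 0.0
```

```bash
python3 m.py
python3 - <<'E'
from h import *
z=np.load("wristL.npz"); cv2.imwrite("pics/w6.png",z["im"][...,::-1])
for l in("key_left_top","key_right_top","key_middle_top"):
    for o in arm.look_for("wrist",l)[:1]: print(l,o["confidence"],w("wrist",z["d"],o["point"]))
E
```

```text
11.9 [ 0.48149935 -0.29802837  0.20817919] [-0.82705462 -0.0748988  -1.07573439]
top rail 91 [[0.0105, -0.058, 0.0656], [0.0321, -0.0529, 0.0674], [0.0468, 0.0604, 0.0697]]
top box 913 [[0.0165, -0.0578, 0.0456], [0.0368, -0.0009, 0.0625], [0.0521, 0.0595, 0.068]]
side rail 286 [[-0.0461, -0.0618, 0.0656], [-0.0013, -0.0571, 0.0676], [0.0455, 0.0579, 0.0697]]
side lip 73 [[0.0012, -0.0452, 0.0734], [0.0024, -0.0098, 0.0787], [0.0049, 0.0377, 0.08]]
side box 2688 [[-0.0511, -0.0635, 0.0415], [-0.004, -0.0231, 0.0577], [0.0456, 0.0551, 0.0687]]
wrist rail 1376 [[-0.047, -0.0584, 0.0659], [-0.0156, 0.054, 0.0674], [0.0202, 0.0598, 0.0689]]
wrist lip 892 [[0.0017, -0.0421, 0.0732], [0.003, 0.0005, 0.078], [0.006, 0.0438, 0.0796]]
wrist box 15767 [[-0.0514, -0.0561, 0.0466], [-0.0126, 0.001, 0.0513], [0.0447, 0.0576, 0.0683]]
key_left_top 0.57 [ 0.48925822 -0.27147236  0.05950252]
key_right_top 0.94 [ 0.47174996 -0.32311166  0.05957652]
key_middle_top 0.87 [ 0.48035652 -0.29617595  0.05742601]
```

The keys are up, the guard is still open and the box hasn't moved, so I'm handing in.

```bash
python3 -c "
from rig import arm; print(arm.hand_in())"
```

```text
the job is handed in; nothing more can be done
None
```

I pushed the guard to its end stop and held both round keys fully down together for over 3 s; the cameras then showed them back up, the square key unpressed and the box unmoved, and I handed the job in at about 12 s (no verdict was returned, and I did not re-measure the bystanders).

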